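Stack the empty parts tote on the dowel tote

ROBOT

A 6-joint arm with a two-finger parallel gripper is mounted at the origin on the work surface. World frame = base frame: x ahead of the robot, y to its left, z up, the work surface at z = 0. Lengths are in m, angles in rad, forces in N, time in s.
With the tool pointing down it reaches from about 0.25 to 0.775 m from the base axis. Payload 4 kg.
Tool frame: the origin (TCP) lies midway between the tips of the shut fingers; the grasp point (between the pads) lies robot.grip_point_offset behind it (robot.grip_point_offset is the distance from the TCP to the grasp point, in m); z points along the fingers, x is the direction in which the jaws open and shut, and the axes are right-handed (so a half turn about z gives the same grasp; the last joint's range is limited). The gripper opens to 94 mm and grips with 3 to 60 N. Pads are 16 mm wide; open, the fingers measure 119 mm over their backs; the gripper's body (75 mm by 177 mm) begins 78 mm behind the grasp point.
Start: joints at [-1.354, 0.087, 1.371, -0, 1.684, -0.103], TCP at [0.173, -0.522, 0.182] pointing down, gripper open.
Joint ranges: [-3.1, 3.1], [-0.76, 2.03], [0.27, 2.55], [-1.08, 4.22], [0.17, 2.65], [-2.57, 2.57]. Speed limits (rad/s): [2.79, 2.79, 3.14, 3.14, 3.14, 3.14].

INTERFACE

Orientations are given as [roll, pitch, yaw] about the fixed x, y, z axes, in that order (R = Rz(yaw) Ry(pitch) Rx(roll)).
In Python, from bench import robot, optics, finder gives the robot as it stands. The module is installed in compiled form; this text tells all that it offers.
- The arm moves only by the tool arm_command, never from a script. Its argument "plan" is a list of rows, each a list of 5 numbers: the opening, from 0 (shut) to 1 (fully open), then the shift along the world's x, y, z in m, then the turn about the world's z in degrees. A call has 1 to 10 rows; each row is the pose to reach, as a shift and turn from the pose commanded when the call began; what a row does not reach only later rows make up. A row lasts 1/8 s, in which the tool goes at most 62.5 mm and 10.7 degrees, less where a joint would pass 70% of its speed; a pose out of reach is approached as far as the arm can. A call with a gripper value outside its range is refused whole. The fingers move at their own pace and stop on an object; the grip force is fixed at half the most. Time passes only in rows, so rows that repeat a pose let the fingers close. It gives the time, the measured TCP pose, the force and the opening at its end, in the units of the state.
- robot.get_obs(): the state, without advancing time (a new reading comes with each control period).
- optics.snapshot(name): name is "scene" or "side" or "wrist"; returns a dict with "image" (384x512x3 uint8, red, green, blue), "fx", "fy", "cx", "cy" (pixels), "dist" ([k1, k2, p1, p2, k3] as OpenCV has them; the pictures are not rectified), "position" and "rotation" of the camera in the world; the wrist camera has in their place "hand_eye" (4x4, takes a point from camera to tool coordinates, whose origin is the TCP and whose axes are the tool frame's). Camera axes: x right, y down, z forward; pixel columns grow to the right and rows downward; lengths in m; the calibration is good to about 2 mm. A picture is of the moment at which its call begins: read the wrist's pose just before it. There is no depth.
- robot.close_job(): hands the job in, once; it reports no verdict.
Trained networks look in the newest picture that a camera, given by its name, has taken for a name from the list of things; names that differ only in an ending like _2 or _b are one class to them, and where a whole thing is asked for, a point or a joint stands for the part that bears it (a point fixed in the world has none). Each returns a list of dicts, best first, with "p" (0 to 1); they miss things now and then, are a little off and sometimes report something else, mostly with a low value. They report only what shows in the picture. A call takes as long as a camera call. They do not tell look-alikes from the thing itself.
- finder.masks_of(label, camera): "pixels" (384x512 bool, what is visible of it) and "extent" ([left, top, right, bottom] in pixels, round what is visible of it).
The state is a dict: "time": time; "joint_positions": joint angles; "qvel": joint speeds; "joint_torque": joint torques, N m; "tool_pos": TCP position; "ee_rot": TCP orientation; "wrist_force": force on the tool from outside, world axes, zero at the start; "wrist_torque": the same for the moment, N m; "width": finger opening in m.
Only numpy, scipy, OpenCV 4.12 (cv2) and the standard library are available. Lean on these libraries where they do the work, as an engineer would, in place of code of your own. Each camera call takes 0.05 s, during which the arm holds its last target.

TASK

Pick up the empty small tote, turn it end for end so that its pull tab points the opposite way to that of the matching tote with the short dowels, and lower it right down onto that tote before letting go. Its feet then stand on the lower tote's end ledges, so it stacks level instead of nesting down inside. Leave the dowel tote where it stands and do not disturb the plain tray or the wood offcuts.

Things in the scene. Friction and masses are not known exactly. Their poses are not given: they have to be found in the camera images.
- tote_mid (a point): Centre, half-way up (30 mm above its underside), of the empty small green tote to be moved: loose, upright, 170 long (x) by 64 wide (y) by 60 mm high, about 0.2 kg, open on top. Its long sides have a flat upright grip band, 64 mm across outside, from 4 to 30 mm above this point. A pull tab sticks out 26 mm at its +x end only. The tub tapers to a floor 98 by 36 mm.
- tote_tab (a point): Middle of the empty tote's pull tab (26 by 34 mm, 5 thick): 98 mm in +x from the tote's centre and 27.5 mm above it.
- lower_mid (a point): Centre, half-way up, of the dowel tote: shape, size and axes as the empty tote (tab at +x), about 0.6 kg, loose, three short dowels lying on its floor. Yaws 180 degrees apart, the upper tote stacks: its feet stand on these end ledges, its floor dips 6 mm in (play 7 mm each way) and its centre is 54 mm above this one. Same yaw, feet drop in slots: it nests, only 29 mm above.
- tray_mid (a point): Centre, half-way up, of a bystander: a plain straight-sided green tray, 190 (x) by 75 (y) by 45 mm high, without tab or end ledges, loose on the bench.
- offcuts_mid (a point): A bystander: a planed softwood block 60 (x) by 160 (y) by 35 mm high with a second block standing on it, 115 mm high in all; loose on the bench. The point is the centre of the lower block.
Things that resemble listed ones, but are neither listed nor needed, are in the scene too. Leave any pink look-alike of the part that bears tote_mid alone.

How it is judged:
By the outcome, as a careful person would: the job done as asked, in the order asked, and still so for the second after the job is handed in, with the robot touching nothing.
It also fails if it takes over 34 s, if anything falls off the work surface, if the arm or the gripper's body presses on something with over 40 N, if the wrist force passes 120 N, or if a joint passes its speed limit or range.

## Working session

There is one attempt and no reset: what is moved stays moved. The work goes in short steps, Python scripts to look and compute and a tool call to move; the robot and the scene stay as the last step left them, time stands still between calls to the robot, and variables do not carry over. Pictures are saved under pics/ and viewed, and the job is handed in when it is done.

Besides the shell and the picture viewer there is one more tool, called after "Call:" as name(argument=value, ...), one argument or row to a line, values as JSON. arm_command: Moves the arm, as the interface text tells. Its arguments: {"type":"object","properties":{"plan":{"type":"array","items":{"type":"array","items":{"type":"number"}}}},"required":["plan"]}

```bash
mkdir -p pics
cat > h.py <<'E'
import numpy as np,cv2
from bench import robot,optics,finder
def save(n,im): cv2.imwrite('pics/'+n,cv2.cvtColor(im,cv2.COLOR_RGB2BGR))
E
python3 - <<'E'
from h import *
import pickle
o=robot.get_obs();print(o)
print(robot.grip_point_offset)
for c in ['scene','side']:
    s=optics.snapshot(c);save(c+'1.png',s['image']);print(c,{k:v for k,v in s.items() if k!='image'})
    r={}
    for l in ['tote_mid','lower_mid','tray_mid','offcuts_mid','tote_tab']:
        r[l]=finder.masks_of(l,c);print(l,[(round(m['p'],2),m['extent'],int(m['pixels'].sum())) for m in r[l]])
    pickle.dump((s,r),open(c+'1.pkl','wb'))
print(robot.get_obs()['time'])
E
```

```text
{'time': 0.0, 'joint_positions': array([-1.35408401e+00,  8.79503754e-02,  1.37224519e+00, -2.97582478e-05,
        1.68362084e+00, -1.03119848e-01]), 'qvel': array([-1.50015133e-03,  2.61950610e-04, -3.79298670e-04, -8.22243908e-05,
        1.02553420e-03, -8.67008321e-05]), 'joint_torque': array([ 7.64073611e-04, -3.40188074e+01, -3.02423930e+01,  7.19343871e-02,
        3.30466940e-02, -1.76479839e-04]), 'tool_pos': array([ 0.17276682, -0.52151803,  0.18081139]), 'ee_rot': array([-3.14139317e+00,  2.21497594e-03, -1.25096726e+00]), 'wrist_force': array([ 0.48657414, -0.92227642,  0.18897317]), 'wrist_torque': array([-0.00107584,  0.00062195,  0.02283575]), 'width': 0.09431799718439018}
0.0188
scene {'fx': 430.9828363702522, 'fy': 430.9828363702522, 'cx': 258.4176876493966, 'cy': 189.99819760376175, 'dist': array([0.03700985, 0.        , 0.        , 0.        , 0.        ]), 'position': array([1.13198046, 0.46350575, 1.11218314]), 'rotation': array([-2.46199763,  0.01209039,  2.32053114])}
tote_mid [(0.96, [251.4, 210.1, 317.1, 250.6], 1568), (0.94, [220.6, 85.0, 249.0, 126.1], 679
[... 714 characters left out ...]
 'position': array([0.02125789, 0.71988779, 0.91850914]), 'rotation': array([-2.30836205,  0.01754731, -2.61589178])}
tote_mid [(0.87, [204.8, 189.7, 236.7, 238.6], 1051), (0.81, [230.1, 172.2, 289.6, 194.8], 1128), (0.71, [302.8, 183.4, 336.2, 211.4], 699), (0.69, [278.1, 130.7, 314.5, 166.5], 704)]
lower_mid [(0.81, [181.6, 241.2, 235.2, 301.6], 1475)]
tray_mid [(0.92, [121.7, 192.6, 181.6, 245.5], 1561)]
offcuts_mid []
tote_tab [(0.92, [303.0, 184.0, 336.5, 210.3], 700), (0.76, [279.3, 129.7, 314.6, 168.7], 743), (0.66, [232.4, 175.2, 291.2, 191.4], 1175), (0.57, [203.5, 192.2, 238.6, 237.9], 1014), (0.34, [120.2, 193.1, 181.8, 245.2], 1659), (0.19, [202.5, 138.3, 230.7, 181.0], 759)]
0.6
```

Run:
```python
import pickle,cv2
for c in ['scene','side']:
    im=cv2.imread(f'pics/{c}1.png'); cv2.imwrite(f'pics/{c}1b.png',cv2.resize(im,(800,600),interpolation=cv2.INTER_CUBIC))
```

```text
(no output)
```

View pics/scene1b.png

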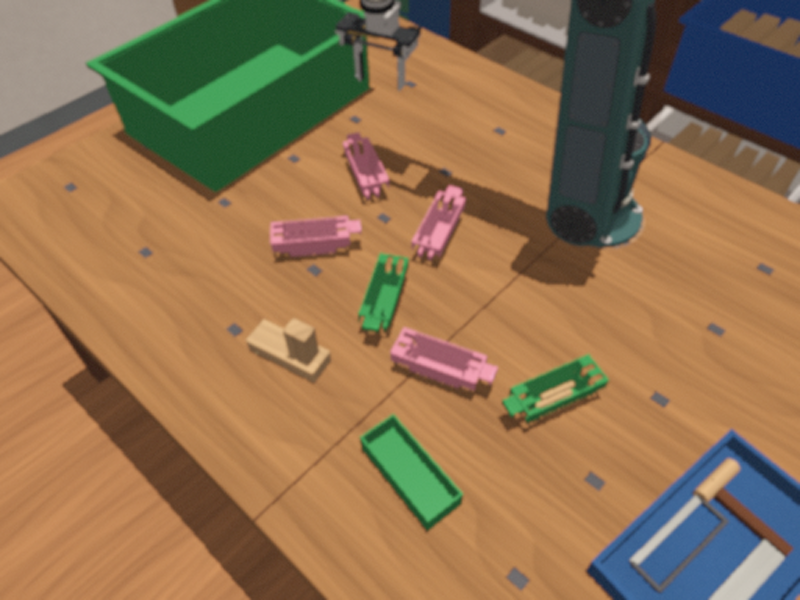

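View pics/side1b.png

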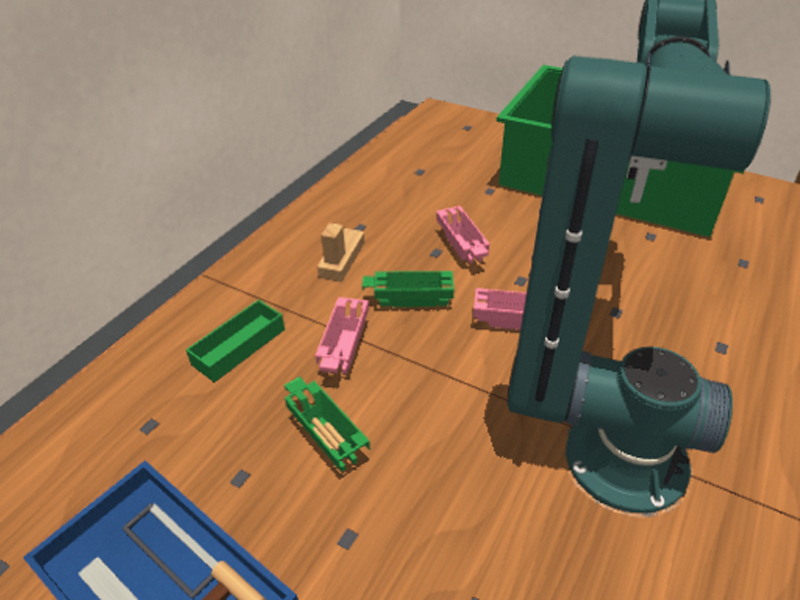

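Scene picture (512×384 pixels): there are five totes of this shape plus the dowel tote. Pink ones are at about (284,230), (235,106), (200,150) and (280,142). The only green empty one is at (245,187), so that fits the description. The dowel tote is green at (355,250). Next I'll confirm it in a crop and fit positions from both views.

```bash
cat > fit.py <<'E'
from h import *
from scipy.spatial.transform import Rotation as R
from scipy.optimize import minimize
def cam(s,tool=None):
    if 'hand_eye' in s:
        H=np.array(s['hand_eye']);T=np.eye(4);T[:3,:3]=R.from_euler('xyz',tool[1]).as_matrix();T[:3,3]=tool[0]
        M=T@H; return M[:3,:3],M[:3,3]
    r=np.array(s['rotation']); Rm=r if r.shape==(3,3) else R.from_euler('xyz',r).as_matrix()
    return Rm,np.array(s['position'])
def proj(P,s,tool=None):
    Rm,t=cam(s,tool); K=np.array([[s['fx'],0,s['cx']],[0,s['fy'],s['cy']],[0,0,1]])
    Pc=(np.atleast_2d(P)-t)@Rm
    return cv2.projectPoints(Pc.reshape(-1,1,3),np.zeros(3),np.zeros(3),K,np.array(s['dist']))[0].reshape(-1,2)
def box(x0,x1,y0,y1,z0,z1): return np.array([[x,y,z] for x in(x0,x1) for y in(y0,y1) for z in(z0,z1)])
def frus(a,b,z0,c,d,z1): return np.vstack([box(-a,a,-b,b,z0,z0),box(-c,c,-d,d,z1,z1)])
TOTE=[box(-.085,.085,-.032,.032,.004,.030),frus(.049,.018,-.03,.056,.031,.004),box(.085,.111,-.017,.017,.025,.030)]
TRAY=[box(-.095,.095,-.0375,.0375,-.0225,.0225)]
OFF=[box(-.03,.03,-.08,.08,-.0175,.0175)]
def place(p,parts):
    c,s=np.cos(p[3]),np.sin(p[3]);Z=np.array([[c,-s,0],[s,c,0],[0,0,1]])
    return [q@Z.T+p[:3] for q in parts]
S=4
def sil(p,parts,s,tool=None):
    m=np.zeros((384*S,512*S),np.uint8)
    for q in place(p,parts):
        u=proj(q,s,tool); cv2.fillConvexPoly(m,cv2.convexHull(((u+.5)*S-.5).round().astype(np.int32)),255)
    return cv2.resize(m,(512,384),interpolation=cv2.INTER_AREA).astype(float)/255
def cost(p,parts,views):
    c=0
    for s,m,tool in views:
        a=sil(p,parts,s,tool); c+=1-np.minimum(a,m).sum()/np.maximum(a,m).sum()
    return c
def fit(p0,parts,views,yaws):
    best=None
    for y in yaws:
        x0=np.r_[p0,y]; sx=x0+np.vstack([np.zeros(4),np.diag([.02,.02,.01,.2])])
        r=minimize(cost,x0,(parts,views),method='Nelder-Mead',options=dict(initial_simplex=sx,maxiter=250,xatol=1e-4,fatol=1e-4))
        if best is None or r.fun<best.fun: best=r
    return best
def ray(uv,s,tool=None):
    Rm,t=cam(s,tool);K=np.array([[s['fx'],0,s['cx']],[0,s['fy'],s['cy']],[0,0,1]])
    n=cv2.undistortPoints(np.array(uv,float).reshape(1,1,2),K,np.array(s['dist'])).ravel()
    return t,Rm@np.r_[n,1]
def onz(uv,z,s,tool=None):
    t,d=ray(uv,s,tool); return t+d*(z-t[2])/d[2]
def green(im,ext,pad=8):
    h=cv2.cvtColor(im,cv2.COLOR_RGB2HSV);g=cv2.inRange(h,(45,90,25),(80,255,255))
    k=np.zeros_like(g);l,t,r,b=[int(v) for v in ext];k[max(t-pad,0):b+pad,max(l-pad,0):r+pad]=1
    return (g*k>0).astype(float)
E
python3 - <<'E'
from fit import *
import pickle
a,ra=pickle.load(open('scene1.pkl','rb'));b,rb=pickle.load(open('side1.pkl','rb'))
print(cam(a)[0][:,2],cam(b)[0][:,2], proj([0,0,0],a),proj([0,0,0],b))
ea=ra['tote_mid'][4]['extent'];eb=rb['tote_mid'][1]['extent']
items={'tote':(ea,eb,TOTE,.03),'lower':(ra['lower_mid'][0]['extent'],rb['lower_mid'][0]['extent'],TOTE,.03),'tray':(ra['tray_mid'][0]['extent'],rb['tray_mid'][0]['extent'],TRAY,.0225)}
for n,(x,y,parts,z) in items.items():
    va=green(a['image'],x);vb=green(b['image'],y)
    if n!='tray':
        va=cv2.morphologyEx(va,cv2.MORPH_CLOSE,np.ones((9,9)));vb=cv2.morphologyEx(vb,cv2.MORPH_CLOSE,np.ones((9,9)))
    p0=onz([(x[0]+x[2])/2,(x[1]+x[3])/2],z,a)
    p1=onz([(y[0]+y[2])/2,(y[1]+y[3])/2],z,b)
    r=fit(p0,parts,[(a,va,None),(b,vb,None)],np.arange(8)*np.pi/4)
    print(n,p0,p1,r.x,np.degrees(r.x[3])%360,r.fun)
for e in ra['tote_mid']: q=e['extent'];print('cands',onz([(q[0]+q[2])/2,(q[1]+q[3])/2],.03,a))
q=ra['offcuts_mid'][0]['extent'];print('off',onz([(q[0]+q[2])/2,q[3]-12],.03,a))
c=cv2.resize(a['image'][150:290,180:400],None,fx=3.5,fy=3.5,interpolation=cv2.INTER_CUBIC);save('crop1.png',c)
E
```

```text
[-0.45355569 -0.43515556 -0.77777045] [ 0.38160687 -0.63425148 -0.67238475] [[380.37312608 136.78101666]] [[401.01162737 293.06811949]]
tote [ 0.52201125 -0.18115893  0.03      ] [ 0.54182057 -0.18109635  0.03      ] [ 0.52308476 -0.178576    0.02701267  0.51943701] 29.7615485949791 0.16841364470691222
lower [0.47727614 0.21731563 0.03      ] [0.48180218 0.21219708 0.03      ] [0.47675912 0.21851141 0.02886068 5.91240475] 338.75583882966595 0.16386918254333305
tray [0.76931568 0.12626854 0.0225    ] [0.76133536 0.12871841 0.0225    ] [0.76978992 0.11952148 0.02113914 1.41164822] 80.88148537621585 0.13801001103510435
cands [0.56249867 0.02119034 0.03      ]
cands [ 0.2574133 -0.4923718  0.03     ]
cands [ 0.50777306 -0.41309155  0.03      ]
cands [ 0.29003857 -0.23669311  0.03      ]
cands [ 0.52201125 -0.18115893  0.03      ]
off [ 0.76949767 -0.19250371  0.03      ]
```

View pics/crop1.png

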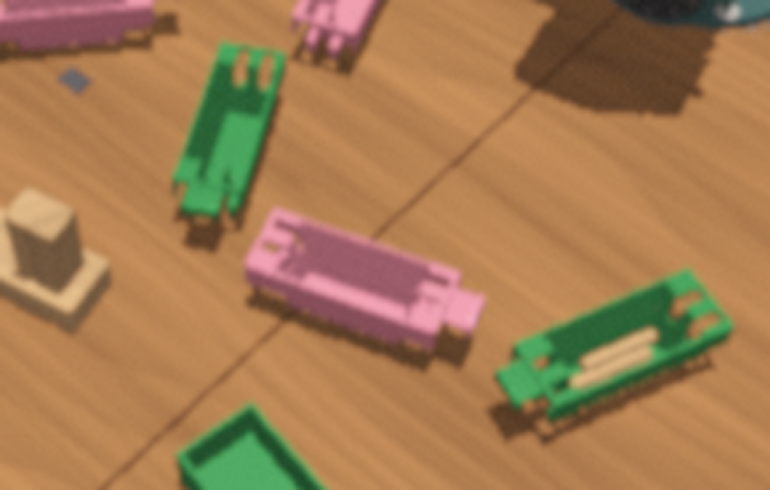

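The crop shows one green empty tote with its tab at the lower left, pixel (238,205) in the full picture, at yaw about 30°. The dowel tote's tab is at (327,260), at yaw about −21°. Fitted centre heights are 27 and 29 mm (the text gives 30), and everything is within reach. I'll move over the empty tote for a wrist view.

Call:
arm_command(
  plan=[
    [1, 0.35, 0.343, 0.12, 11.5],
    [1, 0.35, 0.343, 0.12, 11.5],
    [1, 0.35, 0.343, 0.12, 11.5],
    [1, 0.35, 0.343, 0.12, 11.5],
    [1, 0.35, 0.343, 0.12, 11.5],
    [1, 0.35, 0.343, 0.12, 11.5],
    [1, 0.35, 0.343, 0.12, 11.5],
    [1, 0.35, 0.343, 0.12, 11.5],
    [1, 0.35, 0.343, 0.12, 11.5],
    [1, 0.35, 0.343, 0.12, 11.5],
  ],
)

```text
time: 1.85
tool_pos: [0.5228, -0.1792, 0.3017]
ee_rot: [3.141, 0.0, -1.05]
wrist_force: [-0.8, -0.6, -0.8]
width: 0.0938
```

```bash
cat > look.py <<'E'
from fit import *
import pickle,sys
n=sys.argv[1];lab=sys.argv[2]
o=robot.get_obs();s=optics.snapshot('wrist');save(n+'.png',s['image'])
print(o['time'],o['tool_pos'],np.degrees(o['ee_rot']),o['wrist_force'],o['width'])
m=finder.masks_of(lab,'wrist');print([(round(x['p'],2),x['extent']) for x in m])
print(np.round(s['hand_eye'],3))
pickle.dump((s,(o['tool_pos'],o['ee_rot']),m),open(n+'.pkl','wb'))
E
python3 look.py w1 tote_mid
```

```text
1.85 [ 0.52275633 -0.17919593  0.30170121] [ 1.79946528e+02  1.89775173e-03 -6.01411726e+01] [-0.8235165  -0.64573126 -0.75005986] 0.09376793395188407
[(0.95, [311.3, 316.0, 371.6, 384.0]), (0.84, [60.3, 12.7, 215.2, 83.4]), (0.8, [235.5, 76.7, 282.8, 219.1]), (0.64, [318.9, 196.0, 447.8, 267.6]), (0.58, [188.6, 235.6, 238.7, 326.6])]
[[ 1.    -0.001  0.002 -0.001]
 [ 0.     0.958  0.286 -0.084]
 [-0.002 -0.286  0.958 -0.203]
 [ 0.     0.     0.     1.   ]]
```

View pics/w1.png

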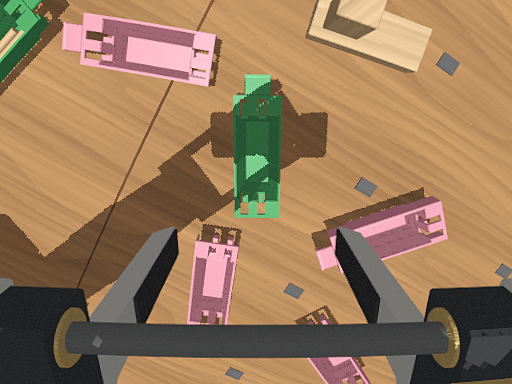

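The wrist view shows the green empty tote at (235–282, 76–219), tab up at (258,84), nearly in line with the jaws. I'll refine the fit with this view together with the fixed ones.

Run:
```python
from fit import *
import pickle
a,ra=pickle.load(open('scene1.pkl','rb'));b,rb=pickle.load(open('side1.pkl','rb'))
s,t,m=pickle.load(open('w1.pkl','rb'))
cl=lambda v,k:cv2.morphologyEx(v,cv2.MORPH_CLOSE,np.ones((k,k)))
vw=cl(green(s['image'],m[2]['extent']),15)
va=cl(green(a['image'],ra['tote_mid'][4]['extent']),9);vb=cl(green(b['image'],rb['tote_mid'][1]['extent']),9)
for nm,V in [('w',[(s,vw,t)]),('w+a+b',[(s,vw,t),(a,va,None),(b,vb,None)]),('w+a',[(s,vw,t),(a,va,None)]),('w+b',[(s,vw,t),(b,vb,None)])]:
    r=fit([.523,-.179,.03],TOTE,V,[.52]);print(nm,r.x.round(4),np.degrees(r.x[3]),r.fun)
im=s['image'].copy()
p=fit([.523,-.179,.03],TOTE,[(s,vw,t),(a,va,None),(b,vb,None)],[.52]).x
e=(sil(p,TOTE,s,t)>.5).astype(np.uint8);c,_=cv2.findContours(e,0,2);cv2.drawContours(im,c,-1,(255,0,0),1)
save('w1o.png',cv2.resize(im[60:230,180:340],None,fx=3.5,fy=3.5))
```

```text
w [ 0.5216 -0.1811  0.029   0.5168] 29.610332726506403 0.01483891603202947
w+a+b [ 0.522  -0.1808  0.0259  0.5196] 29.773114936733812 0.20158842899394236
w+a [ 0.5204 -0.1816  0.0245  0.5189] 29.729994857149638 0.11484816574946477
w+b [ 0.5223 -0.1806  0.0266  0.5135] 29.423069267482646 0.10808139325508659
```

View pics/w1o.png

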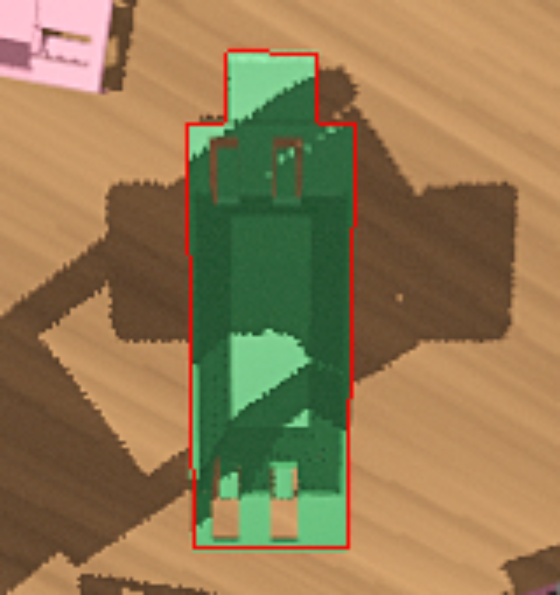

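The overlay matches, and the wrist-only fit puts the centre at 29 mm height. Before grasping I'll take the same close view of the dowel tote, while nothing is in hand.

Call:
arm_command(
  plan=[
    [1, -0.046, 0.398, 0, 0],
    [1, -0.046, 0.398, 0, 0],
    [1, -0.046, 0.398, 0, 0],
    [1, -0.046, 0.398, 0, 0],
    [1, -0.046, 0.398, 0, 0],
    [1, -0.046, 0.398, 0, 0],
    [1, -0.046, 0.398, 0, 0],
    [1, -0.046, 0.398, 0, 0],
    [1, -0.046, 0.398, 0, 0],
  ],
)

```text
time: 3.08
tool_pos: [0.4771, 0.2171, 0.3019]
ee_rot: [3.141, -0.001, -1.053]
wrist_force: [-0.1, -0.3, -0.3]
width: 0.0939
```

```bash
python3 look.py w2 lower_mid
python3 - <<'E'
from fit import *
import pickle
b,rb=pickle.load(open('side1.pkl','rb'));a,ra=pickle.load(open('scene1.pkl','rb'))
s,t,m=pickle.load(open('w2.pkl','rb'))
cl=lambda v,k:cv2.morphologyEx(v,cv2.MORPH_CLOSE,np.ones((k,k)))
def fill(v):
    c,_=cv2.findContours((v>0).astype(np.uint8),0,2);o=np.zeros(v.shape,np.uint8);cv2.drawContours(o,[max(c,key=cv2.contourArea)],-1,1,-1);return o.astype(float)
vw=fill(cl(green(s['image'],m[0]['extent']),9))
va=fill(cl(green(a['image'],ra['lower_mid'][0]['extent']),5));vb=fill(cl(green(b['image'],rb['lower_mid'][0]['extent']),5))
for nm,V in [('w',[(s,vw,t)]),('w+a+b',[(s,vw,t),(a,va,None),(b,vb,None)])]:
    r=fit([.477,.2185,.03],TOTE,V,[-.37]);print(nm,r.x.round(4),np.degrees(r.x[3]),r.fun)
    if nm=='w':p=r.x
im=s['image'].copy()
e=(sil(p,TOTE,s,t)>.5).astype(np.uint8);c,_=cv2.findContours(e,0,2);cv2.drawContours(im,c,-1,(255,0,0),1)
save('w2o.png',cv2.resize(im,(800,600)))
E
```

```text
3.075 [0.47712873 0.21706367 0.30191983] [ 1.79972667e+02 -4.23705888e-02 -6.03189303e+01] [-0.10935075 -0.31936269 -0.34561313] 0.0938614376523175
[(0.66, [196.5, 102.2, 325.9, 210.0])]
[[ 1.    -0.001  0.002 -0.001]
 [ 0.     0.958  0.286 -0.084]
 [-0.002 -0.286  0.958 -0.203]
 [ 0.     0.     0.     1.   ]]
w [ 0.475   0.217   0.0279 -0.3748] -21.47169777641072 0.021305668477814454
w+a+b [ 0.4754  0.217   0.0275 -0.3711] -21.26096476003819 0.1991730796551735
```

View pics/w2o.png

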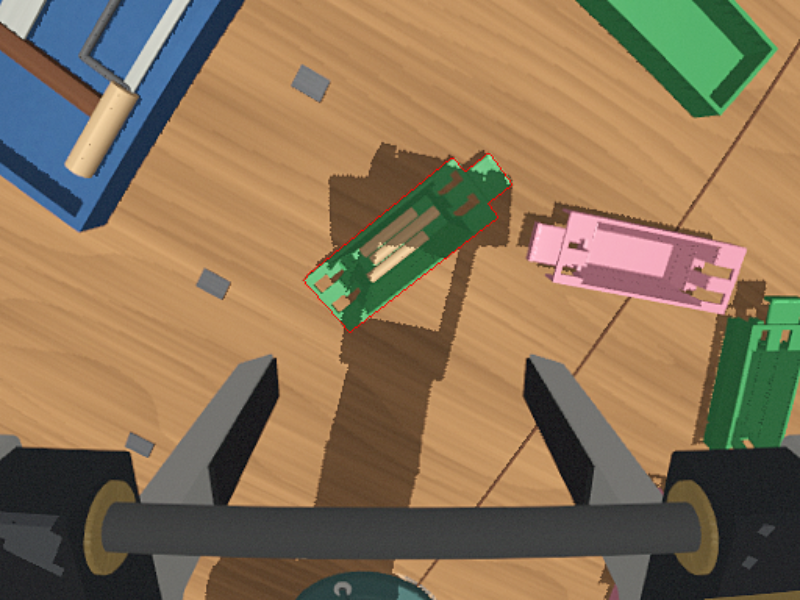

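Dowel tote: centre (0.475, 0.217), yaw −21.4°, tab at upper right of this view, and the overlay fits. The pair needs a +129° turn. I'll go back and down for the grasp.

Call:
arm_command(
  plan=[
    [1, 0.045, -0.397, -0.1, 0],
    [1, 0.045, -0.397, -0.1, 0],
    [1, 0.045, -0.397, -0.1, 0],
    [1, 0.045, -0.397, -0.1, 0],
    [1, 0.045, -0.397, -0.1, 0],
    [1, 0.045, -0.397, -0.1, 0],
    [1, 0.045, -0.397, -0.1, 0],
    [1, 0.045, -0.397, -0.1, 0],
    [1, 0.045, -0.397, -0.16, 0],
    [1, 0.045, -0.397, -0.19, 0],
  ],
)

```text
time: 4.42
tool_pos: [0.5204, -0.1774, 0.1098]
ee_rot: [3.14, 0.003, -1.051]
wrist_force: [-0.3, 0.4, -0.5]
width: 0.0941
```

```bash
python3 look.py w3 tote_mid | head -1
```

```text
4.425 [ 0.52037515 -0.17739291  0.10975149] [ 1.79925798e+02  1.49616087e-01 -6.02165297e+01] [-0.2718597   0.40146461 -0.4659168 ] 0.0941166614657721
```

View pics/w3.png

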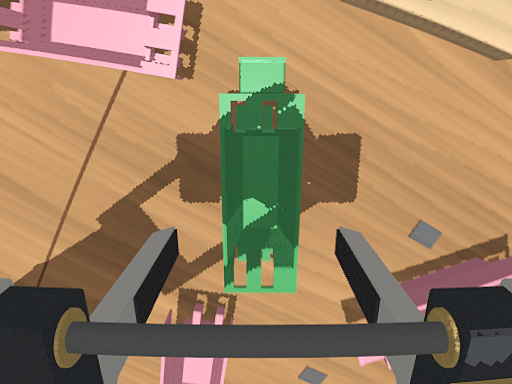

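The tote is centred between the fingers, at (222–302, 58–292), clear on both sides. I'll lower to the grip band and close.

Call:
arm_command(
  plan=[
    [1, 0.001, -0.003, -0.05, 0],
    [1, 0.001, -0.003, -0.081, 0],
    [1, 0.001, -0.003, -0.081, 0],
    [1, 0.001, -0.003, -0.081, 0],
    [0.4, 0.001, -0.003, -0.081, 0],
    [0.4, 0.001, -0.003, -0.081, 0],
    [0.4, 0.001, -0.003, -0.081, 0],
    [0.4, 0.001, -0.003, -0.081, 0],
    [0.4, 0.001, -0.003, -0.081, 0],
  ],
)

```text
time: 5.65
tool_pos: [0.523, -0.1811, 0.0315]
ee_rot: [-3.141, -0.0, -1.05]
wrist_force: [-1.7, 1.8, 2.3]
width: 0.0634
```

Gripped: width is 63.4 mm against 64 expected. I'll lift it and check.

Call:
arm_command(
  plan=[
    [0.4, 0, 0, 0.03, 0],
    [0.4, 0, 0, 0.08, 0],
    [0.4, 0, 0, 0.13, 0],
    [0.4, 0, 0, 0.16, 0],
    [0.4, 0, 0, 0.16, 0],
  ],
)

```text
time: 6.28
tool_pos: [0.5242, -0.1818, 0.1934]
ee_rot: [-3.139, -0.005, -1.05]
wrist_force: [0.5, 0.1, -1.4]
width: 0.0632
```

```bash
python3 look.py w4 tote_mid | head -2
```

```text
6.275 [ 0.52422854 -0.18183653  0.19336176] [-179.8301476    -0.26268717  -60.17979633] [ 0.48611575  0.08941747 -1.43446339] 0.06319463220224861
[(0.98, [0.0, 0.0, 196.7, 83.3]), (0.82, [315.8, 362.1, 351.6, 382.9]), (0.79, [351.5, 221.1, 491.6, 300.0]), (0.72, [167.3, 270.4, 228.4, 384.0]), (0.71, [196.0, 39.7, 318.6, 360.9])]
```

View pics/w4.png

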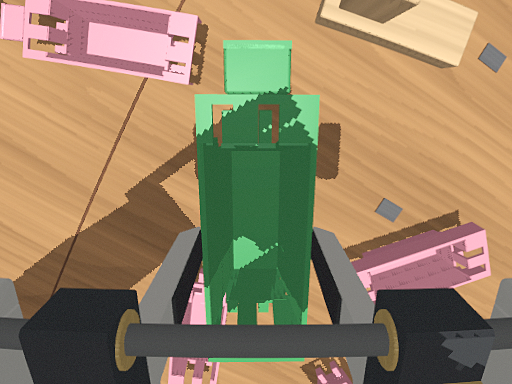

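Tote lifted; its tab is at (222–292, 41–93), and it hangs square between the fingers. I'll check how it sits in the hand.

```bash
cat > held.py <<'E'
from fit import *
import pickle,sys
from scipy.optimize import least_squares
def held(n,uv,yaw0):
    s,t,m=pickle.load(open(n+'.pkl','rb'))
    M=np.array([[.111,.017,.03],[.111,-.017,.03],[.085,.032,.03],[.085,-.032,.03]])
    f=lambda q:(proj((R.from_euler('xyz',[0,q[4],0]).as_matrix()@M.T).T@R.from_euler('z',q[3]).as_matrix().T+q[:3],s,t)-uv).ravel()
    # weak priors: z about TCP-2mm, pitch about 0
    g=lambda q:np.r_[f(q),(q[2]-(t[0][2]-.002))/.002,q[4]/.02]
    r=least_squares(g,np.r_[t[0]+[0,0,-.002],yaw0,0],x_scale=[.01,.01,.01,.1,.1])
    q=r.x;print('centre',q[:3].round(4),'yaw',np.degrees(q[3]),'pitch',np.degrees(q[4]),'resid px',f(q).round(1))
    print('rel TCP',(q[:3]-t[0]).round(4),'tool yaw',np.degrees(t[1][2]))
E
python3 -c "
from held import *
held('w4',np.array([[223,41],[291.5,41],[195.5,95.5],[320,95.5]]),.52)"
```

```text
centre [ 0.5234 -0.1829  0.1916] yaw 29.97253106381596 pitch -0.18493955359087572 resid px [ 0.1  0.3  0.3  0.2 -0.3 -0.1 -0.2 -0.4]
rel TCP [-0.0009 -0.0011 -0.0017] tool yaw -60.17979633388064
```

Call:
arm_command(
  plan=[
    [0.4, -0.005, 0.035, 0, 10],
    [0.4, -0.01, 0.075, 0, 20],
    [0.4, -0.015, 0.115, 0, 30],
    [0.4, -0.02, 0.155, 0, 40],
    [0.4, -0.025, 0.195, 0, 50],
    [0.4, -0.03, 0.235, 0, 60],
    [0.4, -0.035, 0.275, 0, 70],
    [0.4, -0.04, 0.315, 0, 80],
    [0.4, -0.045, 0.355, 0, 90],
    [0.4, -0.05, 0.39, 0, 100],
  ],
)

```text
time: 7.62
tool_pos: [0.4711, 0.2098, 0.1875]
ee_rot: [-3.139, 0.005, 0.701]
wrist_force: [0.8, 0.1, -2.3]
width: 0.0635
```

Call:
arm_command(
  plan=[
    [0.4, 0, 0.009, 0, 9],
    [0.4, 0, 0.009, 0, 18],
    [0.4, 0, 0.009, 0, 25],
    [0.4, 0, 0.009, 0, 28.6],
    [0.4, 0, 0.009, 0, 28.6],
    [0.4, 0, 0.009, 0, 28.6],
    [0.4, 0, 0.009, 0, 28.6],
  ],
)

```text
time: 8.5
tool_pos: [0.4727, 0.2177, 0.1903]
ee_rot: [-3.141, 0.001, 1.194]
wrist_force: [-0.5, 0.4, -1.6]
width: 0.0633
```

```bash
python3 look.py w5 tote_mid | head -2; python3 -c "
from h import *
s=optics.snapshot('side');save('side5.png',cv2.resize(s['image'][120:340,100:400],None,fx=2.6,fy=2.6))"
```

```text
8.5 [0.47266168 0.21774531 0.19031083] [-1.79950028e+02  3.76332826e-02  6.83910239e+01] [-0.47197776  0.37183937 -1.55740851] 0.06325130890066946
[(0.67, [194.8, 41.0, 319.5, 362.1]), (0.57, [119.5, 246.3, 200.3, 299.5])]
```

View pics/w5.png

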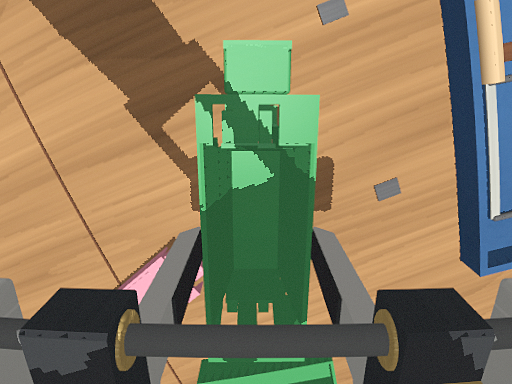

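View pics/side5.png

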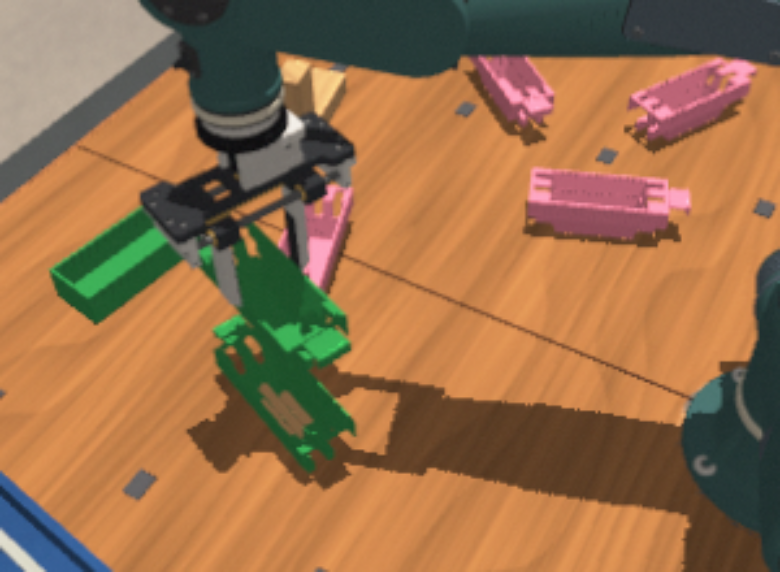

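Side view: the held tote is above the dowel tote, its tab at (320,345) of the crop, opposite the lower tab at (235,328). At the bottom of the wrist view there is a slanted green edge at (200–335, 365–384). I'll work out what it is before lowering.

Run:
```python
from held import *
held('w5',np.array([[223,41],[291.5,41],[195.5,95.5],[320,95.5]]),2.77)
s,t,m=pickle.load(open('w5.pkl','rb'))
for uv in ([200,380],[333,363]): print(onz(uv,.06,s,t),onz(uv,.045,s,t))
P=lambda p,parts:[cv2.boundingRect(proj(q,s,t).astype(np.float32)) for q in place(np.array(p),parts)]
print('lower',P([.475,.217,.03,np.radians(-21.4)],TOTE)); 
q=place(np.array([.7698,.1195,.0225,1.412]),TRAY)[0];print('tray',proj(q,s,t).round())
```

```text
centre [0.4741 0.2183 0.1885] yaw 158.5155154626397 pitch -0.13197560978612188 resid px [ 0.1  0.3  0.3  0.2 -0.3 -0.1 -0.1 -0.4]
rel TCP [ 0.0014  0.0005 -0.0018] tool yaw 68.3910239321478
[0.70060186 0.04741431 0.06      ] [0.71436305 0.03834186 0.045     ]
[0.73756775 0.21931679 0.06      ] [0.75299137 0.21797513 0.045     ]
lower [(223, 95, 66, 159), (227, 123, 59, 99), (241, 251, 31, 24)]
tray [[215. 394.]
 [211. 420.]
 [202. 359.]
 [197. 383.]
 [333. 375.]
 [340. 399.]
 [326. 337.]
 [333. 360.]]
```

That edge is the tray behind, projected exactly there. The tote sits 1 mm from its target. I'll lower in steps.

Call:
arm_command(
  plan=[
    [0.4, 0.001, -0.001, -0.03, 0.1],
    [0.4, 0.001, -0.001, -0.06, 0.1],
    [0.4, 0.001, -0.001, -0.08, 0.1],
    [0.4, 0.001, -0.001, -0.09, 0.1],
    [0.4, 0.001, -0.001, -0.095, 0.1],
    [0.4, 0.001, -0.001, -0.095, 0.1],
  ],
)

```text
time: 9.4
tool_pos: [0.4742, 0.217, 0.0965]
ee_rot: [3.141, -0.001, 1.196]
wrist_force: [-0.3, -0.2, -2.4]
width: 0.0632
```

```bash
python3 look.py w6 tote_mid | head -2; python3 -c "
from h import *
s=optics.snapshot('side');save('side6.png',cv2.resize(s['image'][160:320,140:300],None,fx=3.7,fy=3.7))"
```

```text
9.4 [0.47422249 0.2169935  0.0965055 ] [ 1.79963528e+02 -3.60495965e-02  6.85215675e+01] [-0.31363849 -0.22275434 -2.35092475] 0.06321710199822052
[(0.85, [193.4, 40.6, 316.1, 363.5]), (0.78, [136.7, 287.9, 192.1, 359.4])]
```

View pics/side6.png

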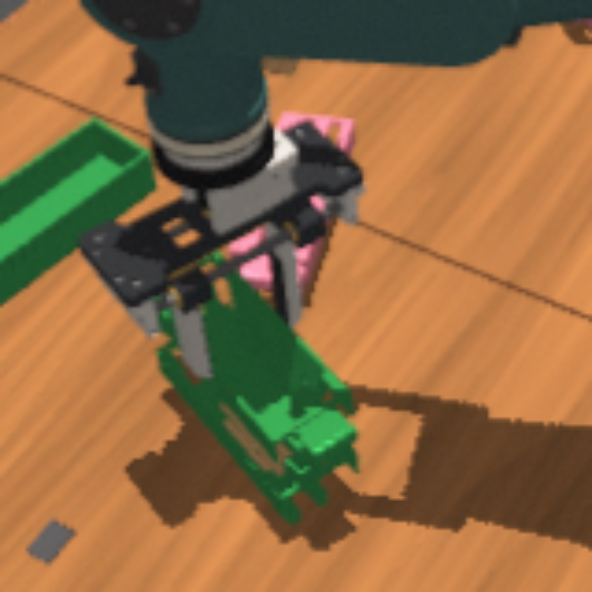

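Aligned, with about 10 mm left to go. I'll creep down until the force shows contact.

Call:
arm_command(
  plan=[
    [0.4, 0, 0, -0.004, 0],
    [0.4, 0, 0, -0.007, 0],
    [0.4, 0, 0, -0.009, 0],
    [0.4, 0, 0, -0.009, 0],
  ],
)

```text
time: 10.05
tool_pos: [0.4737, 0.2168, 0.0866]
ee_rot: [-3.141, 0.0, 1.196]
wrist_force: [0.4, 0.6, -2.0]
width: 0.0633
```

Call:
arm_command(
  plan=[
    [0.4, 0, 0, -0.001, 0],
    [0.4, 0, 0, -0.002, 0],
    [0.4, 0, 0, -0.002, 0],
  ],
)

```text
time: 10.42
tool_pos: [0.4741, 0.2169, 0.0854]
ee_rot: [3.141, -0.0, 1.196]
wrist_force: [0.0, 0.1, -1.0]
width: 0.0635
```

Call:
arm_command(
  plan=[
    [0.4, 0, 0, -0.001, 0],
    [0.4, 0, 0, -0.002, 0],
    [0.4, 0, 0, -0.002, 0],
  ],
)

```text
time: 10.8
tool_pos: [0.4742, 0.217, 0.0853]
ee_rot: [3.14, -0.001, 1.196]
wrist_force: [-3.0, -0.5, 8.1]
width: 0.0638
```

Contact: +8 N, with the tote's centre at 83.5 mm (84 expected for stacked, 59 for nested). I'll open and check before withdrawing.

Call:
arm_command(
  plan=[
    [1, 0, 0, 0.001, 0],
    [1, 0, 0, 0.001, 0],
    [1, 0, 0, 0.001, 0],
    [1, 0, 0, 0.001, 0],
    [1, 0, 0, 0.001, 0],
  ],
)

```text
time: 11.42
tool_pos: [0.4738, 0.2168, 0.0838]
ee_rot: [-3.141, 0.0, 1.196]
wrist_force: [0.4, -0.3, -0.6]
width: 0.094
```

Call:
arm_command(
  plan=[
    [1, 0, 0, 0.03, 0],
    [1, 0, 0, 0.08, 0],
    [1, 0, 0, 0.14, 0],
    [1, 0, 0, 0.2, 0],
    [1, 0, 0, 0.22, 0],
    [1, 0, 0, 0.22, 0],
  ],
)

```text
time: 12.18
tool_pos: [0.4747, 0.2171, 0.3063]
ee_rot: [3.138, -0.003, 1.196]
wrist_force: [-0.6, 0.2, -0.1]
width: 0.0936
```

```bash
python3 look.py w7 tote_mid | head -2; python3 -c "
from h import *
import pickle
for c in ['side','scene']:
  s=optics.snapshot(c);pickle.dump(s,open(c+'7.pkl','wb'));save(c+'7.png',cv2.resize(s['image'],(800,600),interpolation=cv2.INTER_CUBIC))"
python3 - <<'E'
from fit import *
import pickle
s,t,m=pickle.load(open('w7.pkl','rb'));im=s['image'].copy()
for z,y,col in((.03,-21.4,(255,0,0)),(.084,158.6,(255,255,0))):
    e=(sil(np.array([.475,.217,z,np.radians(y)]),TOTE,s,t)>.5).astype(np.uint8);c,_=cv2.findContours(e,0,2);cv2.drawContours(im,c,-1,col,1)
save('w7o.png',cv2.resize(im,(800,600)))
E
```

```text
12.175 [0.47474559 0.21713882 0.30625866] [ 1.79790019e+02 -1.79722381e-01  6.85225691e+01] [-0.59697649  0.21720443 -0.11428286] 0.093581612387401
[(0.92, [230.3, 69.6, 281.3, 228.1]), (0.84, [105.5, 208.6, 220.2, 285.5])]
```

View pics/w7o.png

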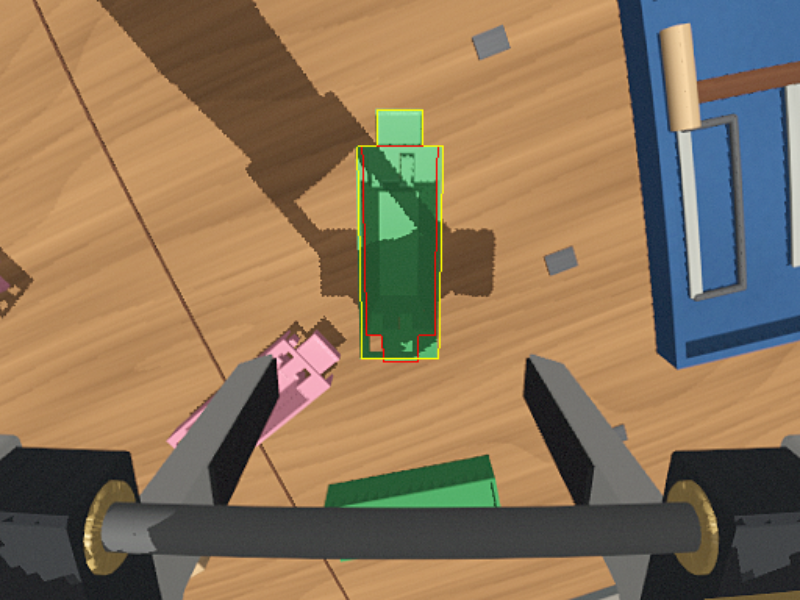

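View pics/side7.png

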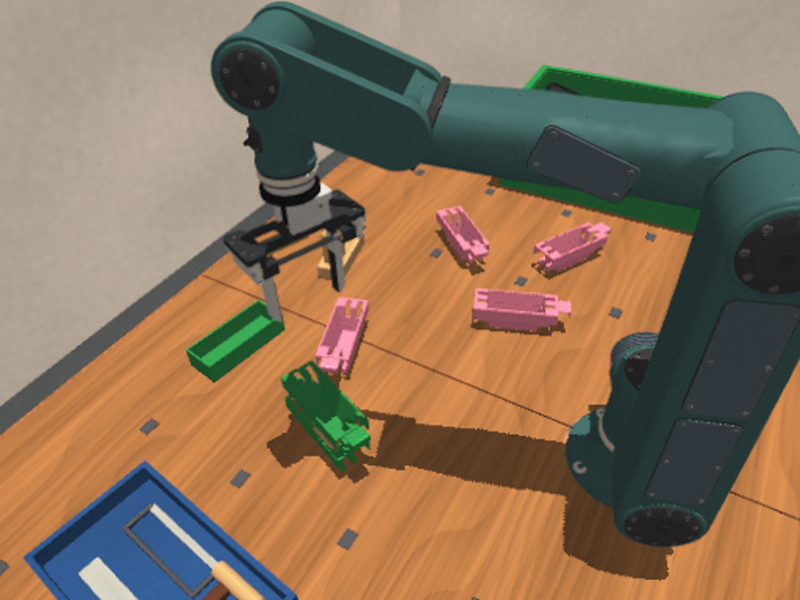

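View pics/scene7.png

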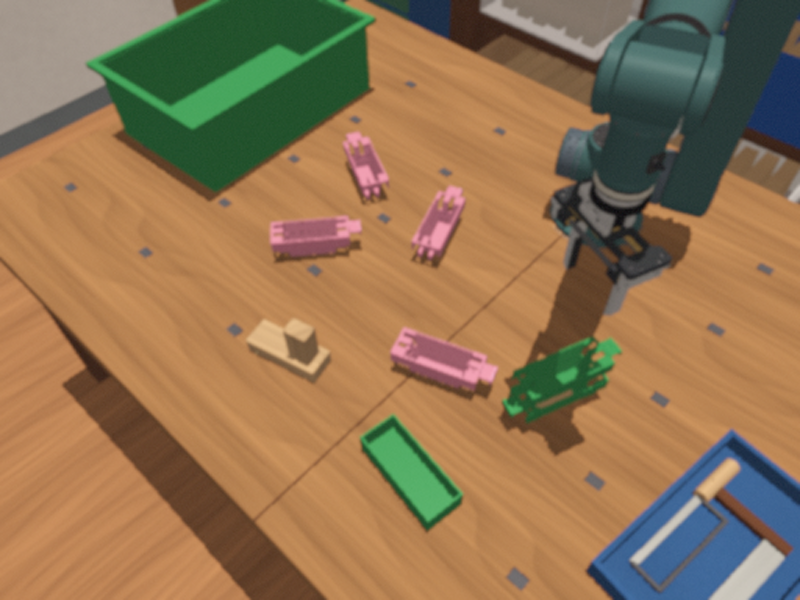

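The yellow stacked-pose outline (z 84 mm, yaw 158.6°) lies on the tote within a pixel or so. The dowel tote's tab shows at (513,406) of the enlarged scene picture as before, and the tray and offcuts haven't moved. I'm handing in.

```bash
python3 -c "
from h import *
print(robot.get_obs()['time']);print(robot.close_job())"
```

```text
12.375
the job is handed in; nothing more can be done
None
```

The empty green tote is now stacked on the dowel tote with its pull tab pointing the opposite way. I gripped it by its side bands, lifted it, turned it about 129° and lowered it until contact showed at about 8 N. Only then did I release it and withdraw. The job was handed in at 12.4 s.

**Last checks:**
- **Stack height:** at contact the upper tote's centre stood at about 83.5 mm, against 84 mm for stacked and about 59 mm for nested.
- **Alignment:** the outline of a level stack, with the tabs 180° apart, lay on the tote in the wrist picture.
- **Other things:** by eye in the scene and side pictures, the dowel tote, tray, offcuts and pink totes are where they were.

**Disagreements:** fits that used the fixed cameras put tote centres 1–5 mm below the stated 30 mm. The wrist view alone gave 28–29 mm, so I used its fits. No check failed.

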